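# Put the calibration weights away: tray plate down, then the lid

## Task

The calibration weights are done with: in the wooden weight case, first push the white cover plate, which stands up along the side opposite the lid, over and down, flat onto the tray of milligram weights, and only then swing the case's lid over and press it fully shut, without letting it slam. Do it all by pushing lightly with the fingers: do not squeeze or lift anything, leave the knob weights in their bores and everything else on the worktop where it stands.

Things in the scene. Friction and masses are not known exactly. Their poses are not given: they have to be found in the camera images.
- case: wooden case of calibration weights; heavy, does not slide. Origin: centre of its underside, on the worktop. Base 180 mm deep (its x, from the latch side to the lid's hinge side), 260 wide (y), 60 high. A dark solid insert fills it to 48 mm height, with six knob weights in bores. The milligram tray is the part of the insert at x -80 to -14, y -112 to 28 mm
- plate (a joint): angle of the white cover plate of the milligram tray: 0 = lying flat over the tray, 1.57 = straight up; it starts at 1.45 to 1.7, stop at 1.8. The hinge is slightly stiff: the plate stays at any angle it is left at; about 1 N near its free edge turns it
- plate_hinge (a point): middle of the plate's hinge line, at x -80, y -42 mm of the case's frame, 51 mm above the worktop. The hinge line runs along y; at joint 0 the plate's axes are parallel to the case's; the plate extends from here along its own +x
- plate_edge (a point): middle of the plate's free edge, 66 mm from the hinge line. Plate 140 mm wide, 4 thick (2 either side of this point); a thumb tab 34 mm wide reaches 10 mm beyond. Standing, its outer side looks away from the case's middle: push that side over towards the lid's hinge side and down. Flat, its upper face is 53 mm above the worktop
- lid (a joint): angle of the case's wooden lid: 0 = shut, 1.57 = straight up; it starts leaning back at 1.6 to 1.8, stop at 1.92. Friction hinge: the lid stays at any angle it is left at, also just short of shut; 3 to 5 N at 140 mm from the hinge swings it
- lid_hinge (a point): middle of the lid's hinge line, at x 90, y 0 mm of the case's frame, 60 mm above the worktop. The hinge line runs along y; at joint 0 the lid's axes are parallel to the case's and the lid extends 180 mm from here along its own -x
- lid_edge (a point): middle of the outer edge of the lid's top at the latch side: 180 mm from the hinge line along the lid's own -x and 45 mm along its own z. Lid: a hollow shell 180 by 260 by 45 mm; its flat outer face is 45 mm from the hinge line along its own z; standing open, that face looks away from the case's middle; shut, it is the top, 105 mm above the worktop
- w500: steel 500 g knob weight, 38 mm in diameter and 66 mm tall, loose in a bore of the case's insert at x 45, y -88 mm of the case's frame; it stands 44 mm out of the insert. Origin: centre of its underside, 26 mm above the worktop. To be left alone
- w200a: steel 200 g knob weight, 28 mm in diameter and 50 mm tall, loose in a bore of the case's insert at x 45, y -36 mm of the case's frame; it stands 28 mm out of the insert. Origin: centre of its underside, 26 mm above the worktop. To be left alone
- w200b: steel 200 g knob weight, 28 mm in diameter and 50 mm tall, loose in a bore of the case's insert at x 45, y 10 mm of the case's frame; it stands 28 mm out of the insert. Origin: centre of its underside, 26 mm above the worktop. To be left alone
- w100a: steel 100 g knob weight, 22 mm in diameter and 41 mm tall, loose in a bore of the case's insert at x 45, y 52 mm of the case's frame; it stands 19 mm out of the insert. Origin: centre of its underside, 26 mm above the worktop. To be left alone
- w100b: steel 100 g knob weight, 22 mm in diameter and 41 mm tall, loose in a bore of the case's insert at x -45, y 58 mm of the case's frame; it stands 19 mm out of the insert. Origin: centre of its underside, 26 mm above the worktop. To be left alone
- w50: steel 50 g knob weight, 18 mm in diameter and 33 mm tall, loose in a bore of the case's insert at x -45, y 96 mm of the case's frame; it stands 11 mm out of the insert. Origin: centre of its underside, 26 mm above the worktop. To be left alone
- forceps: steel weight forceps, 130 mm long, 15 mm wide, 8 mm high, lying on the worktop before the case. Origin: on the worktop, near the middle of its length (its x). To be left alone
- bottle_a: small amber bottle with a screw cap, 38 mm in diameter, 72 mm tall. Origin: centre of its underside. To be left alone
- bottle_b: smaller amber bottle with a screw cap, 30 mm in diameter, 55 mm tall. Origin: centre of its underside. To be left alone
- jar: amber jar with a black screw lid, 82 mm in diameter, 125 mm tall. Origin: centre of its underside. To be left alone
- mortar: white porcelain mortar, 124 mm in diameter at the rim, 62 mm tall. Origin: centre of its underside. To be left alone
- pestle: white porcelain pestle, 130 mm long (its x), 28 mm at the thick end, lying on the worktop. Origin: middle of its length, on the worktop. To be left alone
- pot: white ointment pot with a screw lid, 66 mm in diameter, 56 mm tall. Origin: centre of its underside. To be left alone

How it is judged:
On the way, in this order (a step that is already met when the one before it is completed fails the run):
1. the plate lies flat over the milligram tray while the lid still stands open (value of joint plate below 0.07 rad and value of joint lid above 0.9 rad), for 0.2 s.
2. the lid is fully shut over the plate (value of joint lid below 0.035 rad and value of joint plate below 0.07 rad), for 0.2 s.
At the end, for the whole second after the job is handed in: Plate flat (below 0.07 rad) and lid fully shut over it (below 0.035 rad, front edge within 6 mm), both at rest; every knob weight in its bore (not raised 8 mm, not tilted 0.2 rad); the other loose things within 25 mm of where they stood (all of step 2 and velocity of joint plate between -0.05 and 0.05 rad/s and velocity of joint lid between -0.05 and 0.05 rad/s and z of each of w500, w200a, w200b, w100a, w100b, w50 in the frame of case below 0.034 m and angle between each of w500, w200a, w200b, w100a, w100b, w50's own z axis and vertical below 0.2 rad and distance of each of forceps, bottle_a, bottle_b, jar, mortar, pestle, pot from where it was at the start of the episode below 0.025 m); the robot touches nothing.
It fails at once if the lid comes down (below 0.55 rad) while the plate still stands up (above 0.5 rad) (value of joint lid below 0.55 rad and value of joint plate above 0.5 rad).
It fails at once if the lid slams: it closes faster than 3 rad/s (velocity of joint lid below -3 rad/s).
It fails at once if the plate or the lid is squeezed or pushed hard on its way: the fingers bear on the case with over 30 N while the plate is above 0.3 rad or the lid between 0.3 and 1.5 rad (contact force between the fingers and case above 30 N and (value of joint plate above 0.3 rad or value of joint lid between 0.3 and 1.5 rad)).
It fails at once if a knob weight is lifted more than 10 mm or tipped out of its bore (z of any of w500, w200a, w200b, w100a, w100b, w50 in the frame of case above 0.036 m or angle between any of w500, w200a, w200b, w100a, w100b, w50's own z axis and vertical above 0.4 rad).
It fails at once if another loose thing is lifted, or is moved by more than 25 mm (distance of any of forceps, bottle_a, bottle_b, jar, mortar, pestle, pot from where it was at the start of the episode above 0.025 m).
It also fails if it takes over 51 s, if anything falls off the work surface, if the arm or the gripper's body presses on something with over 40 N, if the wrist force passes 120 N, or if a joint passes its speed limit or range.

## Robot

A 6-joint arm with a two-finger parallel gripper is mounted at the origin on the work surface. World frame = base frame: x ahead of the robot, y to its left, z up, the work surface at z = 0. Lengths are in m, angles in rad, forces in N, time in s.
With the tool pointing down it reaches from about 0.35 to 0.775 m from the base axis. Payload 7.3 kg.
Tool frame: the origin (TCP) lies midway between the tips of the shut fingers; the grasp point (between the pads) lies 19 mm behind it; z points along the fingers, y is the direction in which the jaws open and shut (so a half turn about z gives the same grasp; the last joint's range is limited). The gripper opens to 92 mm and grips with 3 to 60 N. Pads are 19 mm wide; open, the fingers measure 130 mm over their backs; the gripper's body (75 mm by 190 mm) begins 47 mm behind the grasp point.
Start: joints at [1.099, 0.342, 1.524, -0, 1.275, -0.146], TCP at [0.168, 0.497, 0.227] pointing down, gripper open.
Joint ranges: [-2.53, 2.53], [-0.77, 2.02], [0.04, 2.7], [-1, 4.14], [0.28, 2.66], [-3.11, 3.11]. Speed limits (rad/s): [2.57, 2.57, 3.14, 3.14, 3.14, 3.14].

## Interface

Orientations are given as [roll, pitch, yaw] about the fixed x, y, z axes, in that order (R = Rz(yaw) Ry(pitch) Rx(roll)).
In Python, from cell import status, eyes, job gives the robot as it stands.
- The arm moves only by the tool jog_arm, never from a script. Its argument "series" is a list of rows, each a list of 3 entries, a list of its own where there are three numbers: the gripper command: -1 is shut, 1 is fully open, values between are in proportion, then the shift along the tool's x, y, z in m, then the turn, a rotation vector about the tool's x, y, z in rad. In form: [[grip, [x, y, z], [ax, ay, az]], ...]. A call has 1 to 12 rows; each row is the pose to reach, as a shift and turn from the pose commanded when the call began, along the tool's axes at that moment; what a row does not reach only later rows make up. A row lasts 1/12 s, in which the tool goes at most 41.7 mm and 7.16 degrees, less where a joint would pass 70% of its speed; a pose out of reach is approached as far as the arm can. A call with a gripper value outside its range is refused whole. The fingers move at their own pace and stop on an object; "squeeze" is the grip in N (left out, the last holds). Time passes only in rows, so rows that repeat a pose let the fingers close. It gives the time, the measured TCP pose, the force and the opening at its end, in the units of the state.
- status.observe(): the state, without advancing time (a new reading comes with each control period).
- eyes.read_camera(name): name is "side" or "top" or "wrist"; returns a dict with "img" (400x640x3 uint8, red, green, blue), "range_z" (400x640 float32, m along the optical axis (not along the pixel's ray), 0 where there is no reading), "camera_matrix" (3x3 intrinsics, pixels), "k1" (the pictures are not rectified: a ray, as slopes to the right and down, at radius r is drawn at 1 + k1 r^2 times it, then the intrinsics apply), "T" (4x4, takes a point from camera to world coordinates); the wrist camera has in their place "tool_from_camera" (4x4, takes a point from camera to tool coordinates, whose origin is the TCP and whose axes are the flange's). Camera axes: x right, y down, z forward; pixel columns grow to the right and rows downward; lengths in m; the calibration is good to about 2 mm. A picture is of the moment at which its call begins: read the wrist's pose just before it.
- job.hand_in(): hands the job in, once; it reports no verdict.
The state is a dict: "time": time; "qpos": joint angles; "qvel": joint speeds; "joint_efforts": joint torques, N m; "tool_pos": TCP position; "tool_rot": TCP orientation; "contact_force": force on the tool from outside, world axes, zero at the start; "torque": the same for the moment, N m; "opening": finger opening in m.
Only numpy, scipy, OpenCV 4.12 (cv2) and the standard library are available. Lean on these libraries where they do the work, as an engineer would, in place of code of your own. Each camera call takes 0.05 s, during which the arm holds its last target.

## Working session

There is one attempt and no reset: what is moved stays moved. The work goes in short steps, Python scripts to look and compute and a tool call to move; the robot and the scene stay as the last step left them, time stands still between calls to the robot, and variables do not carry over. Pictures are saved under pics/ and viewed, and the job is handed in when it is done.

Besides the shell and the picture viewer there is one more tool, called after "Call:" by a JSON object that holds its "api" and its "payload", one argument or row to a line. jog_arm: Moves the arm, as the interface text tells. Its arguments: {"type":"object","properties":{"series":{"type":"array","items":{"type":"array"}},"squeeze":{"type":"number"}},"required":["series"]}

```bash
mkdir -p pics; ls; python3 - <<'E'
from cell import status, eyes, job
import cv2, numpy as np
s=status.observe(); print({k:np.round(v,3).tolist() for k,v in s.items()})
for n in ['top','side']:
    d=eyes.read_camera(n); cv2.imwrite(f'pics/{n}0.png',d['img'][:,:,::-1]); print(n,d['camera_matrix'],d['k1'],d['T'])
    np.savez(f'{n}0.npz',**d)
E
```

```text
pics
{'time': 0.0, 'qpos': [1.099, 0.343, 1.525, -0.0, 1.275, -0.146], 'qvel': [-0.001, 0.0, 0.0, 0.001, -0.001, 0.001], 'joint_efforts': [-0.001, -43.125, -24.422, 0.072, 0.056, -0.0], 'tool_pos': [0.168, 0.497, 0.226], 'tool_rot': [-3.14, -0.0, 2.816], 'contact_force': [-1.186, 0.088, 0.019], 'torque': [-0.008, 0.034, -0.024], 'opening': 0.092}
top [[400.49979207   0.         324.85922425]
 [  0.         400.49979207 195.21822583]
 [  0.           0.           1.        ]] -0.05210752961678531 [[ 0.02735218 -0.98463377  0.17247667  0.30094679]
 [-0.9993618  -0.03090047 -0.01792083  0.01464109]
 [ 0.02297506 -0.17187643 -0.98485057  1.29118587]
 [ 0.          0.          0.          1.        ]]
side [[447.22029897   0.         322.62783997]
 [  0.         447.22029897 201.56681022]
 [  0.           0.           1.        ]] -0.05880069497862961 [[-0.87775381  0.31029193 -0.36505776  1.03202175]
 [ 0.47893537  0.54757439 -0.68613643  0.96137248]
 [-0.01300632 -0.77709794 -0.62924529  0.96982729]
 [ 0.          0.          0.          1.        ]]
```

View pics/top0.png

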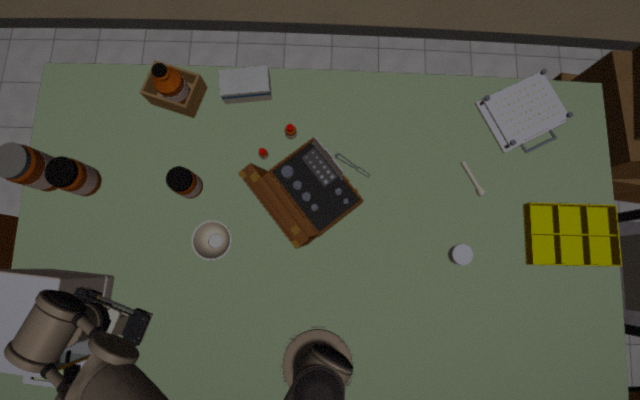

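View pics/side0.png

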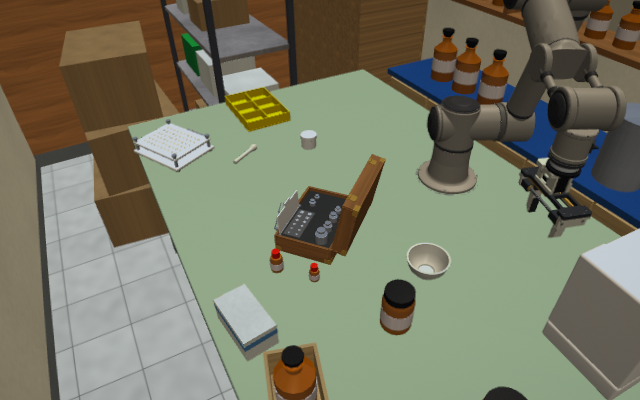

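```bash
python3 - <<'E'
import cv2, numpy as np
a=cv2.imread('pics/top0.png')[120:260,220:400]; cv2.imwrite('pics/top0c.png',cv2.resize(a,None,fx=4.2,fy=4.2,interpolation=cv2.INTER_CUBIC))
a=cv2.imread('pics/side0.png')[140:290,250:410]; cv2.imwrite('pics/side0c.png',cv2.resize(a,None,fx=4,fy=4,interpolation=cv2.INTER_CUBIC))
E
```

```text
(no output)
```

View pics/top0c.png

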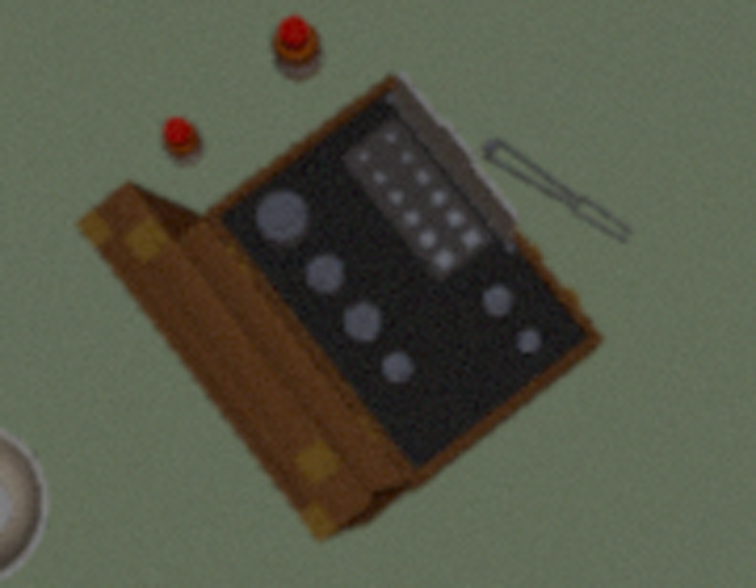

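View pics/side0c.png

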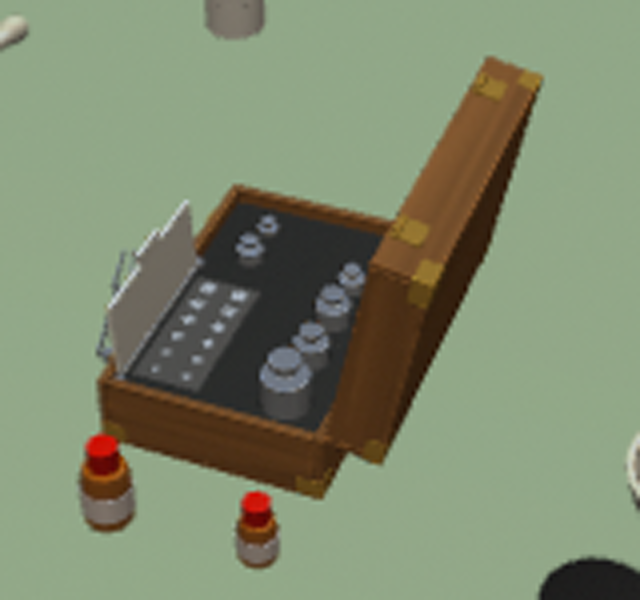

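```bash
cat > h.py <<'E'
import cv2, numpy as np
def ray(d,px):
    p=cv2.undistortPoints(np.array(px,float).reshape(-1,1,2),d['camera_matrix'],np.array([float(d['k1']),0,0,0])).reshape(-1,2)
    return np.c_[p,np.ones(len(p))]
def atz(d,px,z):
    r=ray(d,px); T=d['T']; w=r@T[:3,:3].T; o=T[:3,3]
    return o+w*((np.asarray(z)-o[2])/w[:,2])[:,None]
def proj(d,P):
    T=np.linalg.inv(d['T']); P=np.atleast_2d(P)
    return cv2.projectPoints(P@T[:3,:3].T+T[:3,3],np.zeros(3),np.zeros(3),d['camera_matrix'],np.array([float(d['k1']),0,0,0]))[0].reshape(-1,2)
def atdepth(d,px):
    px=np.array(px,float).reshape(-1,2);r=ray(d,px)
    z=np.array([np.median(d['range_z'][int(round(v))-0:int(round(v))+1,int(round(u)):int(round(u))+1]) for u,v in px])
    return (r*z[:,None])@d['T'][:3,:3].T+d['T'][:3,3]
E
cat > fit.py <<'E'
from h import *
d=np.load('top0.npz'); s=np.load('side0.npz')
c=lambda L:np.array(L)/4.2+[220,120]-0.5+0.5/4.2
cs=lambda L:np.array(L)/4+[250,140]-0.5+0.125
loc=np.array([[45,-88],[45,-36],[45,10],[45,52],[-45,58],[-45,96]])/1e3
zt=np.array([92,76,76,67,67,59])/1e3
px=c([[283,214],[325,272],[362,321],[397,366],[497,299],[528,340]])
pxs=cs([[286,358],[312,331],[334,294],[352,269],[250,242],[267,221]])
for D,P in((d,px),(s,pxs)):
    W=atz(D,P,zt)[:,:2]
    lc=loc-loc.mean(0); wc=W-W.mean(0)
    th=np.arctan2((lc[:,0]*wc[:,1]-lc[:,1]*wc[:,0]).sum(),(lc*wc).sum())
    R=np.array([[np.cos(th),-np.sin(th)],[np.sin(th),np.cos(th)]])
    t=W.mean(0)-R@loc.mean(0); print('yaw',th,'t',t,'res mm',np.round((W-loc@R.T-t)*1e3,1).tolist())
# corners z=.06
print(atz(d,c([[395,78],[600,340]]),0.06))
print(atdepth(d,px)[:,2])
E
python3 fit.py
```

```text
yaw 2.2636224776085188 t [0.5461996  0.02258657] res mm [[-1.1, -2.4], [-0.1, -0.6], [-0.4, 0.2], [0.7, 0.4], [0.2, 1.1], [0.7, 1.2]]
yaw 2.270794552930622 t [0.549132   0.02369457] res mm [[-0.1, -1.3], [0.3, 0.0], [-0.1, 0.6], [-0.6, -0.9], [0.4, 1.8], [0.1, -0.2]]
[[ 0.70075755  0.03314536  0.06      ]
 [ 0.50328809 -0.12565707  0.06      ]]
[0.09400983 0.07493934 0.07669536 0.06584815 0.06950645 0.0590332 ]
```

```bash
cat > model.py <<'E'
from h import *
t=np.array([.5475,.0231,0]); th=2.267
R=np.array([[np.cos(th),-np.sin(th),0],[np.sin(th),np.cos(th),0],[0,0,1]])
W=lambda p:np.atleast_2d(p)@R.T/1e3+t      # case mm -> world m
C=lambda p:((np.atleast_2d(p)-t)@R)*1e3
def plate(phi,r,y,n=0): return np.array([-80+r*np.cos(phi)-n*np.sin(phi),y,51+r*np.sin(phi)+n*np.cos(phi)])
def lid(phi,r,y,n=45): return np.array([90-r*np.cos(phi)+n*np.sin(phi),y,60+r*np.sin(phi)+n*np.cos(phi)])
E
python3 - <<'E'
from model import *
d=np.load('top0.npz'); s=np.load('side0.npz')
c=lambda P:(P-[220,120]+.5)*4.2
cs=lambda P:(P-[250,140]+.5)*4
for phi in (1.4,1.5,1.6,1.7):
    P=np.array([plate(phi,66,-112),plate(phi,66,28)])
    print('plate',phi,cs(proj(s,W(P))).round().tolist(),c(proj(d,W(P))).round().tolist())
for phi in (1.6,1.7,1.8,1.9):
    P=np.array([lid(phi,180,-130),lid(phi,180,130),lid(phi,180,-130,0),lid(phi,180,130,0)])
    print('lid',phi,cs(proj(s,W(P))).round().tolist(),c(proj(d,W(P))).round().tolist())
print('bottles etc', C(atz(s,np.array([[105,515],[258,555],[118,262]])/4+[250,140],0.0)))
E
```

```text
plate 1.4 [[130.0, 317.0], [207.0, 207.0]] [[382.0, 85.0], [502.0, 233.0]]
plate 1.5 [[122.0, 314.0], [199.0, 204.0]] [[389.0, 79.0], [509.0, 227.0]]
plate 1.6 [[113.0, 312.0], [192.0, 202.0]] [[396.0, 74.0], [516.0, 221.0]]
plate 1.7 [[105.0, 311.0], [184.0, 201.0]] [[403.0, 69.0], [523.0, 216.0]]
lid 1.6 [[399.0, 267.0], [512.0, 59.0], [333.0, 249.0], [454.0, 46.0]] [[105.0, 197.0], [354.0, 517.0], [161.0, 155.0], [411.0, 472.0]]
lid 1.7 [[425.0, 280.0], [534.0, 70.0], [359.0, 257.0], [477.0, 52.0]] [[85.0, 216.0], [332.0, 535.0], [139.0, 172.0], [388.0, 490.0]]
lid 1.8 [[450.0, 295.0], [555.0, 83.0], [385.0, 267.0], [499.0, 60.0]] [[66.0, 234.0], [311.0, 552.0], [118.0, 190.0], [366.0, 508.0]]
lid 1.9 [[473.0, 312.0], [575.0, 97.0], [410.0, 279.0], [521.0, 70.0]] [[49.0, 252.0], [292.0, 569.0], [98.0, 208.0], [344.0, 526.0]]
bottles etc [[ -53.97880304 -200.90782241    0.        ]
 [  64.83191325 -196.49159168    0.        ]
 [-171.59622101   64.72980494    0.        ]]
```

```bash
cat > st.py <<'E'
from model import *
from cell import status
from scipy.spatial.transform import Rotation as Ro
s=status.observe(); p=np.array(s['tool_pos']); Rt=Ro.from_euler('xyz',s['tool_rot'])
print('t',round(s['time'],2),'pos',p.round(4),'rot',np.round(s['tool_rot'],3),'case mm',C(p).round(1),'F',np.round(s['contact_force'],1),'open',round(s['opening'],3),'q',np.round(s['qpos'],2))
def to(casep,yaw=2.267):
    g=W(casep)[0]; R2=Ro.from_euler('xyz',[np.pi,0,yaw])
    print('world',g.round(3),'shift',Rt.inv().apply(g-p).round(4),'turn',(Rt.inv()*R2).as_rotvec().round(4))
E
python3 - <<'E'
from st import *
to([-115,-42,300]); to([-40,-42,300])
E
```

```text
t 0.1 pos [0.1679 0.4971 0.2261] rot [-3.14  -0.     2.816] case mm [[607.1 -12.7 226.1]] F [0.2 0.4 0.3] open 0.092 q [ 1.1   0.34  1.52 -0.    1.28 -0.15]
world [ 0.653 -0.038  0.3  ] shift [-0.6314 -0.3518 -0.0735] turn [-1.400e-03  2.000e-04  5.488e-01]
world [0.605 0.019 0.3  ] shift [-0.5674 -0.3127 -0.0736] turn [-1.400e-03  2.000e-04  5.488e-01]
```

Call:
{"api": "jog_arm", "payload": {
  "series": [
    [-1,[0,0,-0.04],[0,0,0]],
    [-1,[0,0,-0.075],[0,0,0.1]],
    [-1,[-0.036,-0.02,-0.075],[0,0,0.2]],
    [-1,[-0.072,-0.04,-0.075],[0,0,0.3]],
    [-1,[-0.108,-0.06,-0.075],[0,0,0.4]],
    [-1,[-0.144,-0.08,-0.075],[0,0,0.5]],
    [-1,[-0.18,-0.1,-0.075],[0,0,0.549]],
    [-1,[-0.216,-0.12,-0.075],[0,0,0.549]],
    [-1,[-0.252,-0.14,-0.075],[0,0,0.549]],
    [-1,[-0.288,-0.16,-0.075],[0,0,0.549]],
    [-1,[-0.324,-0.18,-0.075],[0,0,0.549]],
    [-1,[-0.36,-0.2,-0.075],[0,0,0.549]]
  ]
}}

```text
time: 1.1
tool_pos: [0.4459, 0.1909, 0.3015]
tool_rot: [-3.141, -0.0, 2.267]
contact_force: [0.9, -0.1, 0.2]
opening: 0.0163
```

```bash
python3 - <<'E'
from st import *
to([-115,-42,300]); to([-115,-42,150])
E
```

```text
t 1.1 pos [0.4459 0.1909 0.3015] rot [-3.141 -0.     2.267] case mm [[193.9 -29.6 301.5]] F [ 0.9 -0.1  0.2] open 0.016 q [ 0.25  0.22  1.49  0.    1.44 -0.45]
world [ 0.653 -0.038  0.3  ] shift [-0.3089  0.0125  0.0014] turn [-0.0003 -0.0003 -0.0003]
world [ 0.653 -0.038  0.15 ] shift [-0.3089  0.0125  0.1514] turn [-0.0003 -0.0003 -0.0003]
```

Call:
{"api": "jog_arm", "payload": {
  "series": [
    [-1,[-0.04,0.002,0],[0,0,0]],
    [-1,[-0.08,0.004,0],[0,0,0]],
    [-1,[-0.12,0.006,0],[0,0,0]],
    [-1,[-0.16,0.008,0],[0,0,0]],
    [-1,[-0.2,0.01,0],[0,0,0]],
    [-1,[-0.24,0.012,0.01],[0,0,0]],
    [-1,[-0.275,0.012,0.03],[0,0,0]],
    [-1,[-0.305,0.012,0.055],[0,0,0]],
    [-1,[-0.311,0.012,0.09],[0,0,0]],
    [-1,[-0.311,0.012,0.12],[0,0,0]],
    [-1,[-0.311,0.012,0.14],[0,0,0]],
    [-1,[-0.311,0.012,0.14],[0,0,0]]
  ]
}}

```text
time: 2.1
tool_pos: [0.6507, -0.0382, 0.1555]
tool_rot: [-3.135, -0.009, 2.266]
contact_force: [-0.3, 0.1, 0.2]
opening: 0.0005
```

```bash
python3 - <<'E'
from st import *
from cell import eyes
for n in ['side','wrist','top']:
    d=eyes.read_camera(n); np.savez(n+'1.npz',**d)
    im=d['img'][:,:,::-1]
    if n=='side': im=cv2.resize(im[80:300,230:430],None,fx=2.7,fy=2.7,interpolation=cv2.INTER_CUBIC)
    if n=='top': im=cv2.resize(im[120:260,220:400],None,fx=4.2,fy=4.2,interpolation=cv2.INTER_CUBIC)
    cv2.imwrite(f'pics/{n}1.png',im)
E
```

```text
t 2.1 pos [ 0.6507 -0.0382  0.1555] rot [-3.135 -0.009  2.266] case mm [[-113.2  -39.9  155.5]] F [-0.3  0.1  0.2] open 0.0 q [-0.18  0.64  1.23  0.    1.28 -0.87]
```

View pics/side1.png

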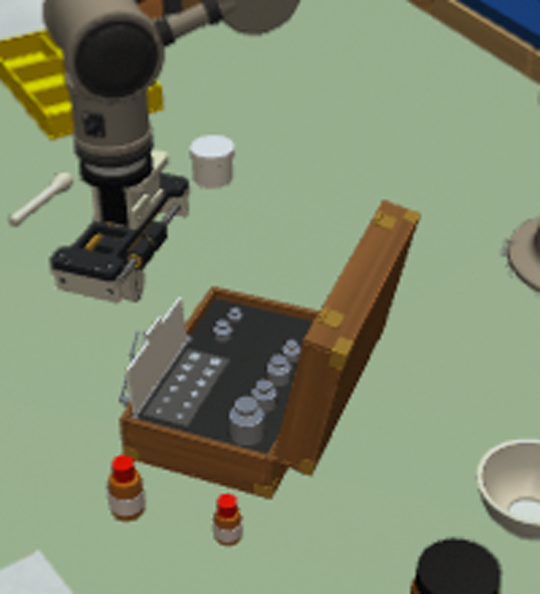

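View pics/wrist1.png

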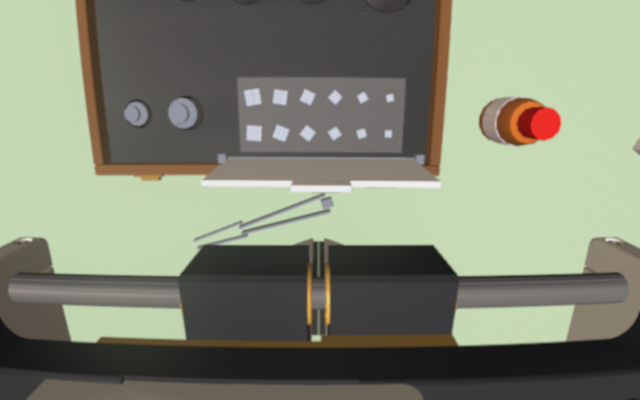

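```bash
python3 - <<'E'
from st import *
d=np.load('side1.npz')
q=proj(d,[p,p+[0,0,.066]]); print(q,(q-[230,80])*2.7)
w=np.load('wrist1.npz'); print(w['tool_from_camera'])
T=np.eye(4);T[:3,:3]=Rt.as_matrix();T[:3,3]=p
D=dict(w); D['T']=T@w['tool_from_camera']
print('tcp px',proj(D,[p]), 'tab', proj(D,W([plate(1.6,76,-42),plate(1.6,66,-112),plate(1.6,66,28)])))
print('corners z60',proj(D,W([[-90,-130,60],[-90,130,60]])))
print(C(atz(D,[[438,177],[97,177]],.06)))
E
```

```text
t 2.25 pos [ 0.6543 -0.0382  0.1631] rot [3.140e+00 1.000e-03 2.267e+00] case mm [[-115.6  -42.6  163.1]] F [0.1 0.  0.4] open 0.0 q [-0.18  0.63  1.22  0.    1.29 -0.87]
[[276.72351433 188.94198635]
 [274.9615075  170.77335354]] [[126.15348868 294.14336313]
 [121.39607026 245.08805455]]
[[-4.62598156e-04 -9.64237564e-01 -2.65039066e-01  7.08559836e-02]
 [ 9.99999856e-01 -3.74143556e-04 -3.84225691e-04  3.90534592e-04]
 [ 2.71322186e-04 -2.65039206e-01  9.64237598e-01 -1.58471324e-01]
 [ 0.00000000e+00  0.00000000e+00  0.00000000e+00  1.00000000e+00]]
tcp px [[317.50882834 258.02967952]] tab [[316.33710827 175.72434763]
 [435.55577867 172.16465112]
 [197.28724919 172.32450442]]
corners z60 [[434.14957546 169.06707963]
 [ 93.01152839 170.15718734]]
[[ -96.03877664 -133.4559361    60.        ]
 [ -95.37869373  127.57957154   60.        ]]
```

View pics/top1.png

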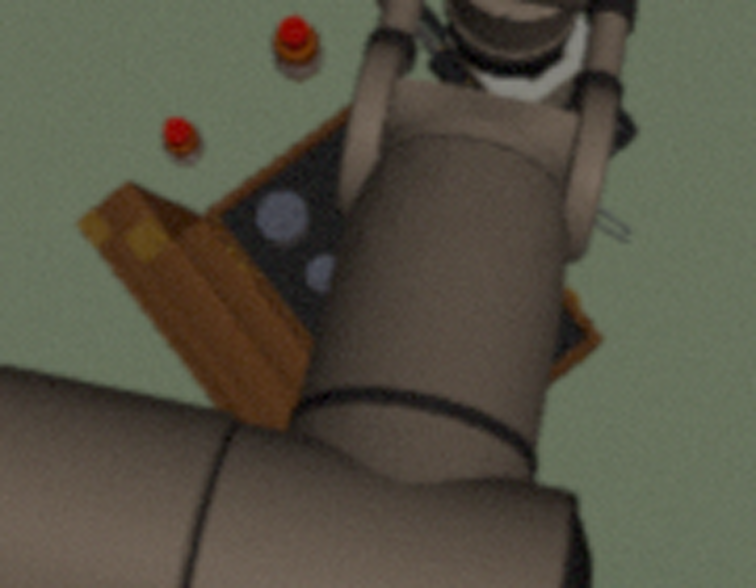

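```bash
python3 - <<'E'
from model import *
for phi in np.r_[1.75:0:-.1,0]:
    q=plate(phi,50,0,2)-[10,0,0]; e=q-[-115.6,0,163.1]
    print(round(phi,2),q.round(1),'tool shift',(e*[1,1,-1]).round(0))
E
```

```text
1.75 [-100.9    0.    99.8] tool shift [15.  0. 63.]
1.65 [-95.9   0.  100.7] tool shift [20.  0. 62.]
1.55 [-91.   0. 101.] tool shift [25.  0. 62.]
1.45 [-86.    0.  100.9] tool shift [30.  0. 62.]
1.35 [-81.    0.  100.2] tool shift [35.  0. 63.]
1.25 [-76.1   0.   99.1] tool shift [39.  0. 64.]
1.15 [-71.4   0.   97.5] tool shift [44.  0. 66.]
1.05 [-66.9   0.   95.4] tool shift [49.  0. 68.]
0.95 [-62.5   0.   92.8] tool shift [53.  0. 70.]
0.85 [-58.5   0.   89.9] tool shift [57.  0. 73.]
0.75 [-54.8   0.   86.5] tool shift [61.  0. 77.]
0.65 [-51.4   0.   82.9] tool shift [64.  0. 80.]
0.55 [-48.4   0.   78.8] tool shift [67.  0. 84.]
0.45 [-45.8   0.   74.5] tool shift [70.  0. 89.]
0.35 [-43.7   0.   70. ] tool shift [72.  0. 93.]
0.25 [-42.    0.   65.3] tool shift [74.  0. 98.]
0.15 [-40.9   0.   60.4] tool shift [ 75.   0. 103.]
0.05 [-40.2   0.   55.5] tool shift [ 75.   0. 108.]
0.0 [-40.   0.  53.] tool shift [ 76.   0. 110.]
```

Call:
{"api": "jog_arm", "payload": {
  "series": [
    [-1,[0,0,0.03],[0,0,0]],
    [-1,[0,0,0.06],[0,0,0]],
    [-1,[0.005,0,0.062],[0,0,0]],
    [-1,[0.012,0,0.062],[0,0,0]],
    [-1,[0.018,0,0.062],[0,0,0]],
    [-1,[0.023,0,0.062],[0,0,0]],
    [-1,[0.028,0,0.062],[0,0,0]],
    [-1,[0.033,0,0.063],[0,0,0]],
    [-1,[0.037,0,0.063],[0,0,0]],
    [-1,[0.041,0,0.064],[0,0,0]],
    [-1,[0.045,0,0.066],[0,0,0]],
    [-1,[0.049,0,0.068],[0,0,0]]
  ]
}}

```text
time: 3.25
tool_pos: [0.6221, -0.0004, 0.0937]
tool_rot: [3.141, 0.0, 2.267]
contact_force: [0.0, 0.0, 1.0]
opening: 0.0006
```

```bash
cat > look.py <<'E'
import sys
from st import *
from cell import eyes
k=sys.argv[1]
for n in sys.argv[2:]:
    d=eyes.read_camera(n); np.savez(f'{n}{k}.npz',**d)
    im=d['img'][:,:,::-1]
    if n=='side': im=cv2.resize(im[80:300,230:430],None,fx=2.7,fy=2.7,interpolation=cv2.INTER_CUBIC)
    cv2.imwrite(f'pics/{n}{k}.png',im)
E
python3 look.py 2 side wrist
```

```text
t 3.25 pos [ 6.221e-01 -4.000e-04  9.370e-02] rot [3.141 0.    2.267] case mm [[-65.8 -42.2  93.7]] F [0. 0. 1.] open 0.001 q [-0.12  0.64  1.41  0.    1.09 -0.82]
```

View pics/side2.png

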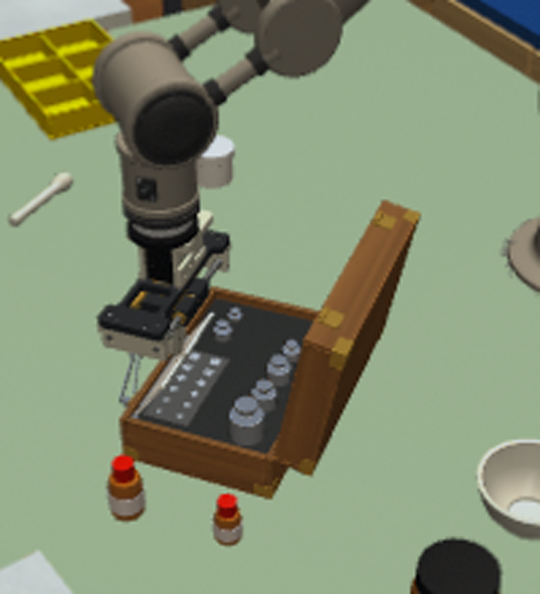

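View pics/wrist2.png

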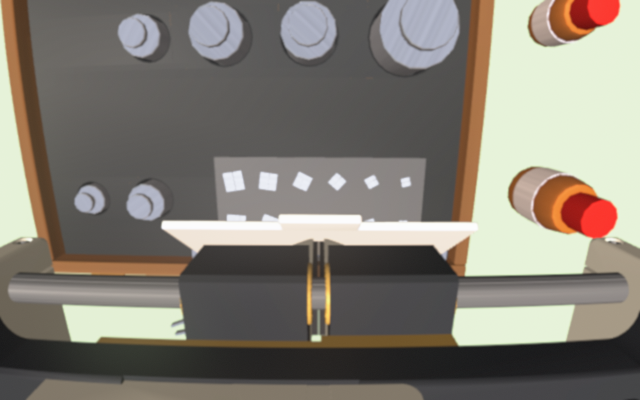

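Call:
{"api": "jog_arm", "payload": {
  "series": [
    [-1,[0.004,0,0.003],[0,0,0]],
    [-1,[0.008,0,0.005],[0,0,0]],
    [-1,[0.012,0,0.009],[0,0,0]],
    [-1,[0.015,0,0.012],[0,0,0]],
    [-1,[0.018,0,0.016],[0,0,0]],
    [-1,[0.021,0,0.021],[0,0,0]],
    [-1,[0.023,0,0.025],[0,0,0]],
    [-1,[0.025,0,0.03],[0,0,0]],
    [-1,[0.026,0,0.034],[0,0,0]],
    [-1,[0.027,0,0.037],[0,0,0]],
    [-1,[0.027,0,0.039],[0,0,0]],
    [-1,[0.027,0,0.041],[0,0,0]]
  ]
}}

```text
time: 4.35
tool_pos: [0.6049, 0.0202, 0.0529]
tool_rot: [-3.142, -0.0, 2.267]
contact_force: [-8.0, 1.3, 20.5]
opening: 0.0007
```

```bash
python3 look.py 3 wrist
```

```text
t 4.35 pos [0.6049 0.0202 0.0529] rot [-3.142 -0.     2.267] case mm [[-39.  -42.1  52.9]] F [-8.   1.3 20.5] open 0.001 q [-0.09  0.66  1.5   0.    0.98 -0.79]
```

View pics/wrist3.png

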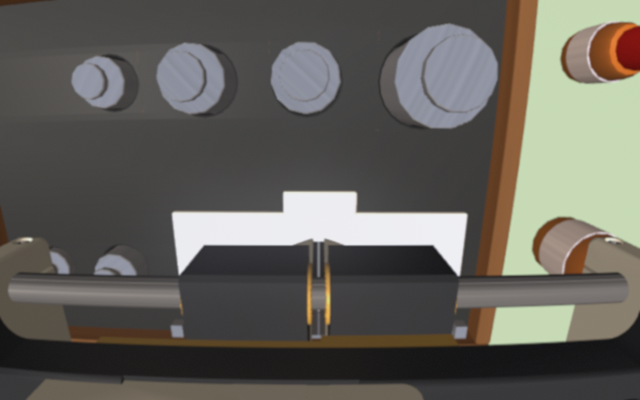

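Call:
{"api": "jog_arm", "payload": {
  "series": [
    [-1,[0,0,0],[0,0,0]],
    [-1,[0,0,0],[0,0,0]],
    [-1,[0,0,0],[0,0,0]],
    [-1,[0,0,-0.01],[0,0,0]],
    [-1,[0,0,-0.04],[0,0,0]],
    [-1,[0,0,-0.08],[0,0,0]],
    [-1,[0,0,-0.12],[0,0,0]],
    [-1,[0,0,-0.16],[0,0,0]],
    [-1,[0,0,-0.2],[0,0,0]],
    [-1,[0,0,-0.24],[0,0,0]],
    [-1,[0,0,-0.265],[0,0,0]],
    [-1,[0.02,-0.01,-0.265],[0,0,0]]
  ]
}}

```text
time: 5.4
tool_pos: [0.5885, 0.0274, 0.3246]
tool_rot: [3.132, 0.01, 2.265]
contact_force: [0.8, 1.0, 0.3]
opening: 0.0005
```

```bash
python3 look.py 4 wrist side; python3 - <<'E'
from st import *
to([195,0,310]); to([195,0,200])
d=np.load('side4.npz')
g=np.load('wrist4.npz')
T=np.eye(4);T[:3,:3]=Rt.as_matrix();T[:3,3]=p
D=dict(g); D['T']=T@g['tool_from_camera']
P=W([plate(0,r,y,2) for r in(20,45,60) for y in (-100,-42,20)])
for n,E_ in(('side',d),('wrist',D)):
    q=proj(E_,P); ok=(q[:,0]>0)&(q[:,0]<639)&(q[:,1]>0)&(q[:,1]<399)
    print(n,q[ok].round().tolist(),C(atdepth(E_,q[ok])).round(1).tolist())
E
```

```text
t 5.4 pos [0.5885 0.0274 0.3246] rot [3.132 0.01  2.265] case mm [[-23.  -34.2 324.6]] F [0.8 1.  0.3] open 0.001 q [-0.08  0.41  1.16 -0.    1.56 -0.78]
t 5.5 pos [0.5834 0.0298 0.3203] rot [3.139e+00 2.000e-03 2.268e+00] case mm [[-17.9 -31.8 320.3]] F [-0.1 -0.1 -1.3] open 0.0 q [-0.08  0.4   1.18  0.    1.56 -0.78]
world [0.422 0.173 0.31 ] shift [ 0.2129 -0.0317  0.0098] turn [0.0026 0.002  0.0006]
world [0.422 0.173 0.2  ] shift [ 0.2132 -0.032   0.1198] turn [0.0026 0.002  0.0006]
side [[288.0, 233.0], [296.0, 221.0], [304.0, 209.0], [295.0, 235.0], [303.0, 223.0], [311.0, 211.0], [300.0, 236.0], [308.0, 224.0], [315.0, 212.0]] [[-59.4, -101.1, 54.1], [-58.9, -44.2, 55.2], [-58.4, 16.7, 56.1], [-33.3, -103.3, 56.5], [-34.1, -43.8, 54.8], [-32.8, 15.0, 57.6], [-18.3, -103.6, 56.7], [-18.6, -45.0, 56.0], [-20.1, 20.3, 52.7]]
wrist [[372.0, 200.0], [326.0, 200.0], [276.0, 200.0], [373.0, 180.0], [326.0, 180.0], [275.0, 180.0], [374.0, 168.0], [326.0, 168.0], [275.0, 168.0]] [[-60.8, -100.5, 49.8], [-60.9, -42.1, 49.5], [-60.7, 20.3, 50.2], [-36.3, -101.0, 46.8], [-35.9, -42.1, 48.5], [-35.6, 20.3, 50.3], [-20.8, -100.7, 48.4], [-20.7, -42.1, 49.1], [-20.8, 20.6, 48.4]]
```

View pics/side4.png

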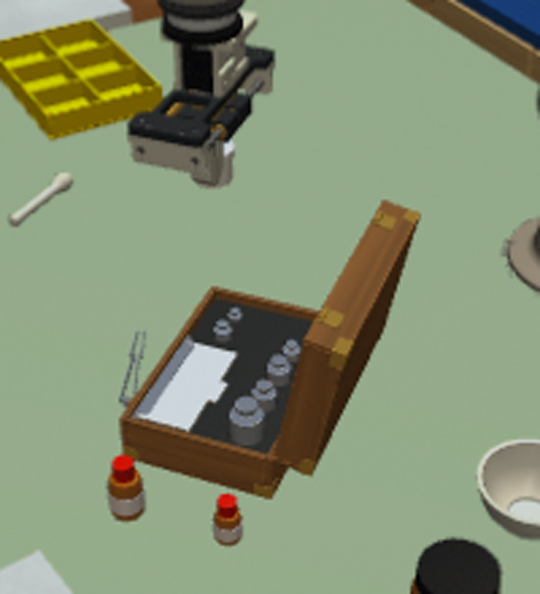

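Call:
{"api": "jog_arm", "payload": {
  "series": [
    [-1,[0.035,-0.005,0],[0,0,0]],
    [-1,[0.07,-0.01,0],[0,0,0]],
    [-1,[0.105,-0.015,0],[0,0,0]],
    [-1,[0.14,-0.02,0],[0,0,0]],
    [-1,[0.175,-0.025,0],[0,0,0]],
    [-1,[0.21,-0.032,0],[0,0,0]],
    [-1,[0.215,-0.032,0],[0,0,0]],
    [-1,[0.215,-0.032,0],[0,0,0]],
    [-1,[0.215,-0.032,0.03],[0,0,0]],
    [-1,[0.215,-0.032,0.06],[0,0,0]],
    [-1,[0.215,-0.032,0.06],[0,0,0]],
    [-1,[0.215,-0.032,0.06],[0,0,0]]
  ]
}}

```text
time: 6.5
tool_pos: [0.4224, 0.1726, 0.257]
tool_rot: [-3.139, -0.001, 2.266]
contact_force: [0.3, 0.5, 0.6]
opening: 0.0003
```

```bash
python3 look.py 5 wrist side; python3 - <<'E'
from st import *
for phi in np.r_[1.75:0:-.1,0]:
    q=lid(phi,150,0)+[10,0,0]
    print(round(phi,2),((q-C(p)[0])*[1,0,-1]).round(0))
E
```

```text
t 6.5 pos [0.4224 0.1726 0.257 ] rot [-3.139e+00 -1.000e-03  2.266e+00] case mm [[1.949e+02 2.000e-01 2.570e+02]] F [0.3 0.5 0.6] open 0.0 q [ 0.22  0.19  1.64 -0.    1.31 -0.47]
t 6.6 pos [0.4236 0.1731 0.2591] rot [3.140e+00 1.000e-03 2.266e+00] case mm [[194.6  -1.1 259.1]] F [-0.1  0.1  1.1] open 0.0 q [ 0.22  0.19  1.64 -0.    1.31 -0.47]
1.75 [-24.   0.  60.]
1.65 [-38.   0.  53.]
1.55 [-53.   0.  48.]
1.45 [-68.   0.  45.]
1.35 [-84.   0.  43.]
1.25 [-99.   0.  43.]
1.15 [-115.    0.   44.]
1.05 [-130.    0.   47.]
0.95 [-145.    0.   51.]
0.85 [-160.    0.   57.]
0.75 [-174.    0.   64.]
0.65 [-187.    0.   72.]
0.55 [-199.    0.   82.]
0.45 [-210.    0.   93.]
0.35 [-220.    0.  105.]
0.25 [-229.    0.  118.]
0.15 [-236.    0.  132.]
0.05 [-242.    0.  147.]
0.0 [-245.    0.  154.]
```

View pics/side5.png

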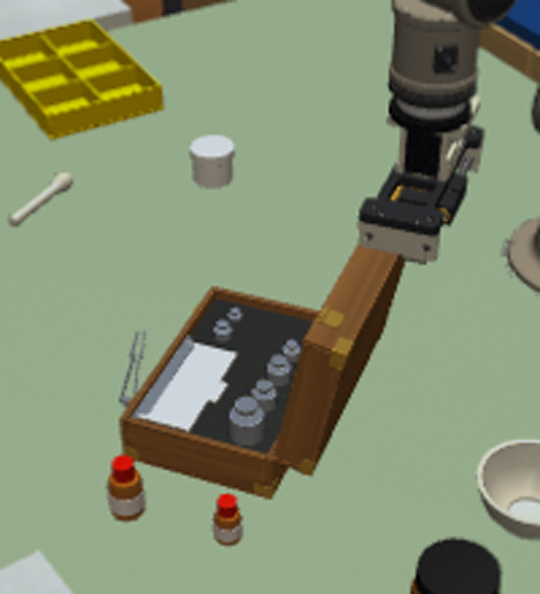

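View pics/wrist5.png

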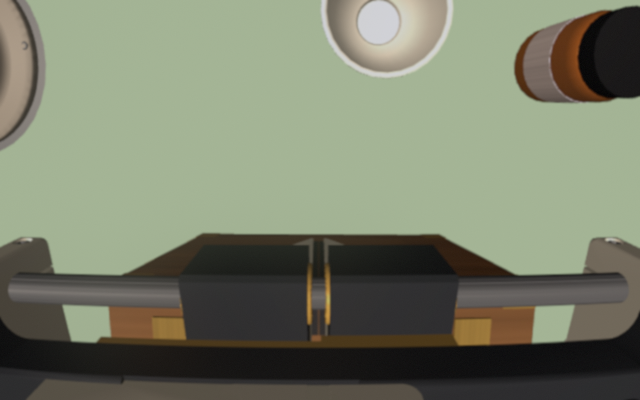

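Call:
{"api": "jog_arm", "payload": {
  "series": [
    [-1,[0,0,0.03],[0,0,0]],
    [-1,[0,0,0.056],[0,0,0]],
    [-1,[-0.01,0,0.058],[0,0,0]],
    [-1,[-0.017,0,0.057],[0,0,0]],
    [-1,[-0.024,0,0.056],[0,0,0]],
    [-1,[-0.03,0,0.055],[0,0,0]],
    [-1,[-0.038,0,0.053],[0,0,0]],
    [-1,[-0.046,0,0.05],[0,0,0]],
    [-1,[-0.054,0,0.048],[0,0,0]],
    [-1,[-0.062,0,0.046],[0,0,0]],
    [-1,[-0.07,0,0.045],[0,0,0]],
    [-1,[-0.078,0,0.044],[0,0,0]]
  ]
}}

```text
time: 7.6
tool_pos: [0.473, 0.1131, 0.2145]
tool_rot: [3.14, 0.001, 2.267]
contact_force: [-1.9, 4.5, 4.3]
opening: 0.0003
```

```bash
python3 look.py 6 wrist side
```

```text
t 7.6 pos [0.473  0.1131 0.2145] rot [3.140e+00 1.000e-03 2.267e+00] case mm [[116.8  -0.5 214.5]] F [-1.9  4.5  4.3] open 0.0 q [ 0.08  0.28  1.65  0.    1.21 -0.62]
```

View pics/side6.png

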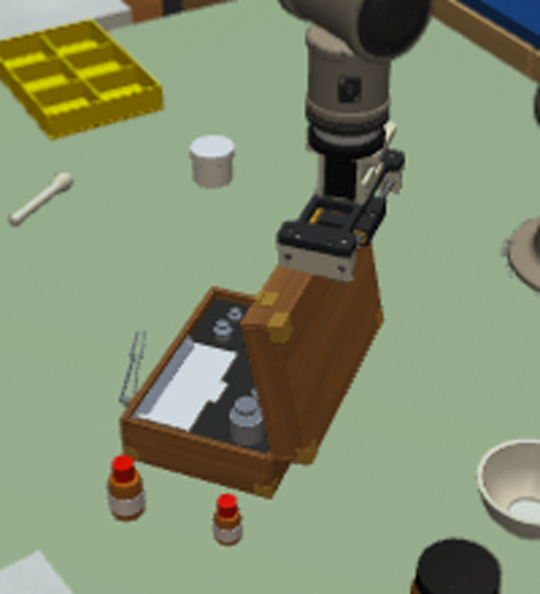

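Call:
{"api": "jog_arm", "payload": {
  "series": [
    [-1,[-0.007,0,-0.001],[0,0,0]],
    [-1,[-0.014,0,-0.001],[0,0,0]],
    [-1,[-0.022,0,-0.001],[0,0,0]],
    [-1,[-0.03,0,0],[0,0,0]],
    [-1,[-0.038,0,0],[0,0,0]],
    [-1,[-0.046,0,0.002],[0,0,0]],
    [-1,[-0.054,0,0.004],[0,0,0]],
    [-1,[-0.062,0,0.006],[0,0,0]],
    [-1,[-0.07,0,0.008],[0,0,0]],
    [-1,[-0.077,0,0.011],[0,0,0]],
    [-1,[-0.084,0,0.014],[0,0,0]],
    [-1,[-0.091,0,0.017],[0,0,0]]
  ]
}}

```text
time: 8.7
tool_pos: [0.5307, 0.0431, 0.1963]
tool_rot: [-3.141, -0.0, 2.267]
contact_force: [-2.0, 0.5, 2.2]
opening: 0.0003
```

```bash
python3 look.py 7 side
```

```text
t 8.7 pos [0.5307 0.0431 0.1963] rot [-3.141 -0.     2.267] case mm [[ 26.1   0.  196.3]] F [-2.   0.5  2.2] open 0.0 q [-0.06  0.38  1.55 -0.    1.21 -0.76]
```

View pics/side7.png

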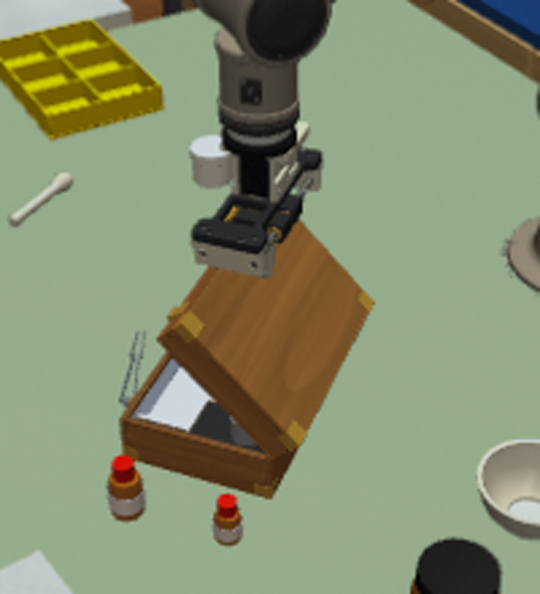

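Call:
{"api": "jog_arm", "payload": {
  "series": [
    [-1,[-0.007,0,0.004],[0,0,0]],
    [-1,[-0.013,0,0.008],[0,0,0]],
    [-1,[-0.019,0,0.012],[0,0,0]],
    [-1,[-0.025,0,0.017],[0,0,0]],
    [-1,[-0.031,0,0.022],[0,0,0]],
    [-1,[-0.036,0,0.027],[0,0,0]],
    [-1,[-0.041,0,0.032],[0,0,0]],
    [-1,[-0.046,0,0.038],[0,0,0]],
    [-1,[-0.051,0,0.044],[0,0,0]],
    [-1,[-0.055,0,0.05],[0,0,0]],
    [-1,[-0.059,0,0.056],[0,0,0]],
    [-1,[-0.063,0,0.063],[0,0,0]]
  ]
}}

```text
time: 9.75
tool_pos: [0.5712, -0.0049, 0.1332]
tool_rot: [3.141, 0.0, 2.267]
contact_force: [-0.2, -1.4, 2.2]
opening: 0.0
```

```bash
python3 look.py 8 side
```

```text
t 9.75 pos [ 0.5712 -0.0049  0.1332] rot [3.141 0.    2.267] case mm [[-36.7  -0.2 133.2]] F [-0.2 -1.4  2.2] open 0.0 q [-0.14  0.51  1.53  0.    1.1  -0.84]
```

View pics/side8.png

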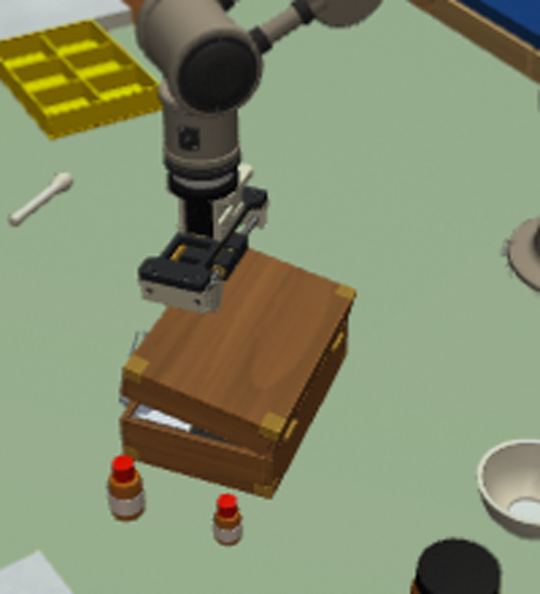

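Call:
{"api": "jog_arm", "payload": {
  "series": [
    [-1,[-0.003,0,0.006],[0,0,0]],
    [-1,[-0.006,0,0.011],[0,0,0]],
    [-1,[-0.008,0,0.015],[0,0,0]],
    [-1,[-0.01,0,0.019],[0,0,0]],
    [-1,[-0.011,0,0.022],[0,0,0]],
    [-1,[-0.012,0,0.025],[0,0,0]],
    [-1,[-0.013,0,0.027],[0,0,0]],
    [-1,[-0.013,0,0.028],[0,0,0]],
    [-1,[-0.013,0,0.029],[0,0,0]],
    [-1,[-0.013,0,0.03],[0,0,0]],
    [-1,[-0.013,0,0.03],[0,0,0]]
  ]
}}

```text
time: 10.72
tool_pos: [0.5794, -0.0148, 0.1052]
tool_rot: [3.141, 0.001, 2.267]
contact_force: [-3.3, -0.1, 10.3]
opening: 0.0008
```

```bash
python3 look.py 9 side
```

```text
t 10.72 pos [ 0.5794 -0.0148  0.1052] rot [3.141e+00 1.000e-03 2.267e+00] case mm [[-49.5  -0.2 105.2]] F [-3.3 -0.1 10.3] open 0.001 q [-0.16  0.56  1.53 -0.    1.05 -0.85]
```

View pics/side9.png

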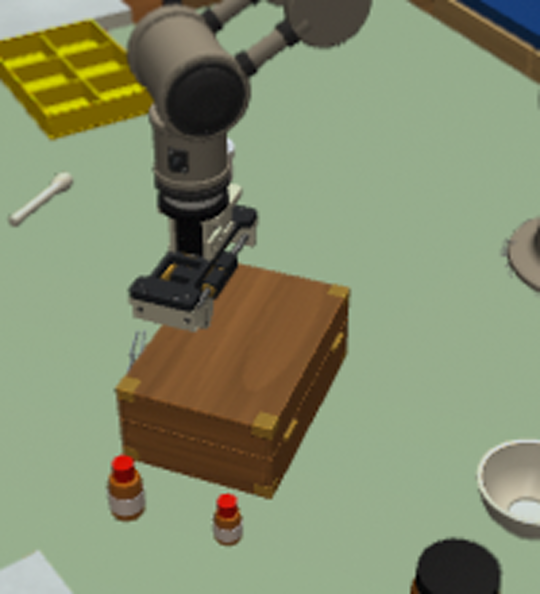

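Call:
{"api": "jog_arm", "payload": {
  "series": [
    [-1,[0,0,0.001],[0,0,0]],
    [-1,[0,0,0.002],[0,0,0]],
    [-1,[0,0,0.003],[0,0,0]],
    [-1,[0,0,0.003],[0,0,0]],
    [-1,[0,0,0.003],[0,0,0]]
  ]
}}

```text
time: 11.18
tool_pos: [0.5795, -0.0148, 0.105]
tool_rot: [3.14, 0.003, 2.267]
contact_force: [-10.3, 0.1, 28.3]
opening: 0.0005
```

```bash
python3 look.py 10
```

```text
t 11.18 pos [ 0.5795 -0.0148  0.105 ] rot [3.140e+00 3.000e-03 2.267e+00] case mm [[-49.6  -0.2 105. ]] F [-10.3   0.1  28.3] open 0.001 q [-0.16  0.56  1.54 -0.    1.05 -0.85]
```

The 3 mm extra press raised the force to 28 N while the tip stayed at z = 105 mm, so the lid is on its stop. I'll back off straight up and check.

Call:
{"api": "jog_arm", "payload": {
  "series": [
    [-1,[0,0,0.001],[0,0,0]],
    [-1,[0,0,-0.003],[0,0,0]],
    [-1,[0,0,-0.015],[0,0,0]],
    [-1,[0,0,-0.045],[0,0,0]],
    [-1,[0,0,-0.08],[0,0,0]],
    [-1,[0,0,-0.12],[0,0,0]],
    [-1,[0,0,-0.15],[0,0,0]],
    [-1,[0.04,-0.03,-0.15],[0,0,0]],
    [-1,[0.08,-0.03,-0.15],[0,0,0]],
    [-1,[0.08,-0.03,-0.15],[0,0,0]],
    [-1,[0.08,-0.03,-0.15],[0,0,0]]
  ]
}}

```text
time: 12.1
tool_pos: [0.5033, 0.029, 0.2514]
tool_rot: [3.141, 0.0, 2.269]
contact_force: [0.4, -0.8, -0.2]
opening: 0.0004
```

```bash
python3 look.py 11 side top; python3 - <<'E'
from st import *
d=np.load('side11.npz'); g=np.load('top11.npz')
P=W([lid(0,r,y) for y in(-120,-60,0,60) for r in (20,60,120,170)])
for D in (d,g):
    print(C(atdepth(D,proj(D,P)))[:,2].round(1).reshape(4,4).tolist())
q=(proj(d,W([lid(0,180,-130),lid(0,180,130),lid(0,0,-130),lid(0,0,130),lid(.05,180,-130)]))-[230,80])*2.7+.85; print(q.round().tolist())
E
```

```text
t 12.1 pos [0.5033 0.029  0.2514] rot [3.141 0.    2.269] case mm [[ 32.8  30.1 251.4]] F [ 0.4 -0.8 -0.2] open 0.0 q [-0.09  0.28  1.54  0.    1.32 -0.79]
t 12.2 pos [0.5054 0.0275 0.2511] rot [3.141e+00 1.000e-03 2.267e+00] case mm [[ 30.4  29.5 251.1]] F [-0.6 -0.4  0.3] open 0.0 q [-0.1   0.29  1.53 -0.    1.32 -0.79]
[[108.7, 106.0, 107.6, 110.2], [108.9, 107.8, 106.6, 104.8], [104.3, 106.3, 106.0, 108.9], [107.9, 105.4, 107.7, 102.3]]
[[105.3, 608.9, 610.5, 603.8], [107.9, 580.8, 605.6, 611.9], [105.6, 423.9, 582.8, 608.2], [104.5, 356.8, 598.8, 1291.2]]
[[117.0, 389.0], [211.0, 257.0], [274.0, 430.0], [351.0, 288.0], [118.0, 383.0]]
```

View pics/side11.png

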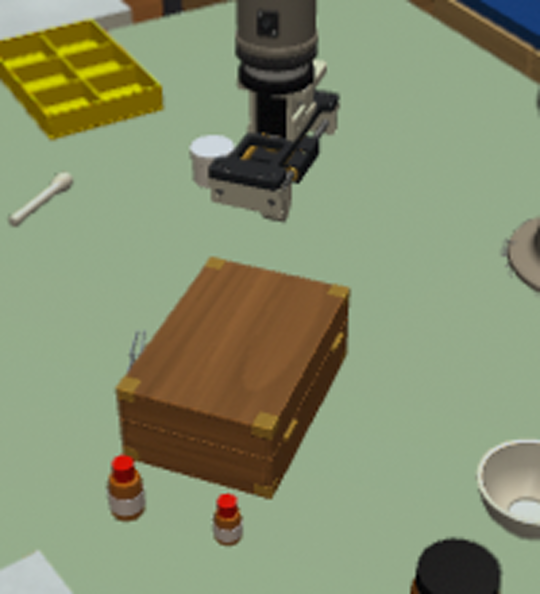

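View pics/top11.png

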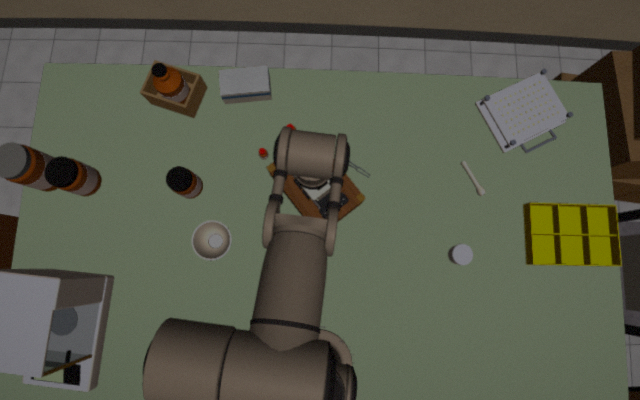

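```bash
python3 -c "
from cell import job; print(job.hand_in())"
```

```text
the job is handed in; nothing more can be done
None
```

I pushed the white cover plate over and down flat onto the milligram tray, then swung the lid over and pressed it fully shut. All pushing was done with the closed fingertips, nothing was gripped or lifted, and I handed the job in at about 12 s.

- **Plate:** after the push, the side and wrist depth readings showed it flat, with no slope from the hinge to the free edge. The side camera read 3 mm high and the wrist camera 4 mm low against the expected 53 mm. The last force reading while pressing it down was about 22 N.
- **Lid:** the commanded closing speed stayed around 1 rad/s, with 2 to 7 N of force at the readings taken on the way. At the end, about 30 N left the fingertip at 105 mm, the shut height. After backing off, the side view matches the shut position, and the lid top reads 102 to 110 mm with no tilt beyond the noise.
- **Everything else:** in the last side and top pictures, all the loose things I could see were where they started. The arm partly hides the larger bottle and the forceps in the top view. The robot was clear of everything, with no contact force.
- **Not checked:** the knob weights could not be seen once the lid was shut, but nothing touched them. Top-camera depth on the lid could only be used at its hinge side, because the arm blocked the rest.

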